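Move the sample bottles to the aluminium rack in the same order

ROBOT

A 6-joint arm with a two-finger parallel gripper is mounted at the origin on the work surface. World frame = base frame: x ahead of the robot, y to its left, z up, the work surface at z = 0. Lengths are in m, angles in rad, forces in N, time in s.
With the tool pointing down it reaches from about 0.275 to 0.825 m from the base axis. Payload 4.9 kg.
Tool frame: the origin (TCP) lies midway between the tips of the shut fingers; the grasp point (between the pads) lies 19 mm behind it (bot.grip_depth is the distance from the TCP to the grasp point, in m); z points along the fingers, y is the line along which they close (so a half turn about z gives the same grasp; the last joint's range is limited). The gripper opens to 85 mm and grips with 20 to 120 N. Pads are 22 mm wide; open, the fingers measure 114 mm over their backs; the gripper's body (76 mm by 85 mm) begins 54 mm behind the grasp point. The pads swing forward as they close: fully open they stand 13 mm farther back than shut.
Start: joints at [-1.331, 0.326, -0.193, 1.052, 0, 1.437], TCP at [0.201, -0.512, 0.231] pointing down, gripper open.
Joint ranges: [-2.65, 2.65], [-0.97, 1.79], [-1.3, 1.35], [-1.93, 2.1], [-1.47, 1.37], [-3.14, 3.14]. Speed limits (rad/s): [2.57, 2.57, 3.14, 3.14, 3.14, 3.14].

INTERFACE

Orientations are given as a unit quaternion [w, x, y, z].
In Python, from cell import bot gives the robot as it stands. Calls block until the motion is done:
- bot.move_pose(position, orientation): joint-space move of the TCP to a pose.
- bot.move_linear(position, speed=0.15, rotation=None, until_force=None): straight line of the TCP; rotation=None keeps the orientation; speed is the mean speed in m/s. With until_force (N) it stops when the force on the tool has changed by that much, and returns True; else False.
- bot.goto_joints(angles): joint-space move.
- bot.set_gripper(opening, grasp_force=None): opening from 0.0 (shut) to 1.0 (fully open); grasp_force is the grip in N (None keeps the last); returns when the fingers have stopped.
- bot.wait(seconds).
- bot.solve_ik(position, orientation): joint angles nearest the present ones, or None.
- bot.camera(name): name is "side" or "top" or "wrist"; returns the picture (400x640x3 uint8, red, green, blue); there is no depth.
- bot.calibration(name): a dict with "mtx" (3x3 intrinsics, pixels), "extrinsics" (4x4, takes a point from world to camera coordinates); the wrist camera has in their place "hand_eye" (4x4, takes a point from camera to tool coordinates, whose origin is the TCP and whose axes are the flange's). Camera axes: x right, y down, z forward; pixel columns grow to the right and rows downward; lengths in m; the calibration is good to about 2 mm. A picture is of the moment at which its call begins: read the wrist's pose just before it. calibration takes no time and is no camera call.
A pose or a line that the arm cannot do raises bot.PlanningError and nothing moves.
- bot.close_job(): hands the job in; it is judged then, once.
Trained networks look in the newest picture that a camera, given by its name, has taken for a name from the list of things; names that differ only in an ending like _2 or _b are one class to them, and where a whole thing is asked for, a point or a joint stands for the part that bears it (a point fixed in the world has none). Each returns a list of dicts, best first, with "confidence" (0 to 1); they miss things now and then, are a little off and sometimes report something else, mostly with a low value. They report only what shows in the picture. A call takes as long as a camera call. They do not tell look-alikes from the thing itself.
- bot.search_frame(camera, thing): "bbox" ([left, top, width, height] in pixels, round what is visible of it).
Readings, each from a call of its own:
- bot.read_clock(): time.
- bot.read_joint_positions(): joint angles.
- bot.read_joint_vel(): joint speeds.
- bot.read_joint_efforts(): joint torques, N m.
- bot.read_position(): TCP position.
- bot.read_tool_rot(): TCP orientation.
- bot.read_ft_force(): force on the tool from outside, world axes, zero at the start.
- bot.read_moment(): the same for the moment, N m.
- bot.read_gripper_width(): opening from 0.0 (shut) to 1.0 (fully open).
- bot.read_finger_force(): force on a finger pad.
Only numpy, scipy, OpenCV 4.12 (cv2) and the standard library are available. Lean on these libraries where they do the work, as an engineer would, in place of code of your own. Each camera call takes 0.05 s, during which the arm holds its last target. There are 200 camera calls.

TASK

Move the four sample bottles from the red rack into the aluminium rack, one to a cell and in the same order counted from the knob: the bottle that stood next to the red rack's knob goes next to the aluminium rack's knob, and so on to the far end. Leave every bottle standing upright on the floor of its cell, and never let one tip over.

Things in the scene. Friction and masses are not known exactly. Their poses are not given: they have to be found in the camera images.
- neck_bottle_mid (a point): narrow-necked bottle of brown glass, 72 mm tall: round body 31 mm across up to 42 mm, sloping shoulder, white cap 20 mm across on top (58 to 72 mm). The point is at its centre, half-way up (36 mm above its underside); z is up along it. Loose, 50 to 100 g.
- jar_mid (a point): squat straight jar of brown glass, 52 mm tall, 31 mm across, with a wide white lid 33 mm across (36 to 52 mm). The point is at its centre, half-way up (26 mm above its underside); z is up along it. Loose, 50 to 100 g.
- square_bottle_mid (a point): square bottle of brown glass, 62 mm tall: body 28 x 28 mm with sides along its own x and y axes up to 44 mm, white cap 23 mm across on top (50 to 62 mm). The point is at its centre, half-way up (31 mm above its underside); z is up along it. Loose, 50 to 100 g.
- footed_tube_mid (a point): slim tube of brown glass, 74 mm tall, 19 mm across, on a round foot 32 mm across and 6 mm high, white cap 22 mm across on top (62 to 74 mm). The point is at its centre, half-way up (37 mm above its underside); z is up along it. Loose, 50 to 100 g.
- pad_neck_bottle: Black rubber pad, 44 mm square and 2 mm thick, fixed on the floor of the red rack's cell in which the neck bottle stands at the start; origin at the centre of its underside, 6 mm above the bench. It stays in place and so remembers that bottle's starting cell.
- pad_jar: Black rubber pad, 44 mm square and 2 mm thick, fixed on the floor of the red rack's cell in which the jar stands at the start; origin at the centre of its underside, 6 mm above the bench. It stays in place and so remembers that bottle's starting cell.
- pad_square_bottle: Black rubber pad, 44 mm square and 2 mm thick, fixed on the floor of the red rack's cell in which the square bottle stands at the start; origin at the centre of its underside, 6 mm above the bench. It stays in place and so remembers that bottle's starting cell.
- pad_footed_tube: Black rubber pad, 44 mm square and 2 mm thick, fixed on the floor of the red rack's cell in which the footed tube stands at the start; origin at the centre of its underside, 6 mm above the bench. It stays in place and so remembers that bottle's starting cell.
- old_rack: Red plastic rack in which the four bottles stand at the start: 247 x 53 mm, one row of four open square cells, centres at its own x = 75, 25, -25, -75 mm; cells 47 mm inside, walls 3 mm, wall tops 16 mm and cell floors (black pads) 8 mm above the bench; a black knob (28 mm across, 30 mm high) on a tab at x = +124 mm marks the first end. Fixed. Origin: middle of the row, bench height; z up.
- new_rack: Bare aluminium rack, empty at the start, of the same make: 247 x 53 mm, one row of four open square cells, centres at its own x = 75, 25, -25, -75 mm; cells 47 mm inside, walls 3 mm, wall tops 16 mm and cell floors (black pads) 8 mm above the bench; a black knob (28 mm across, 30 mm high) on a tab at x = +124 mm marks the first end. Fixed. Origin: middle of the row, bench height; z up.
There are look-alikes about, which are no part of the job. Leave any green or purple look-alike of the part that bears neck_bottle_mid alone.

How it is judged:
At the end, for the whole second after the job is handed in: Every bottle stands upright (within 0.1 rad), at rest, on the floor (height within 4 mm) of the aluminium rack's cell whose number from the knob equals that of the red-rack cell it started in, its centre within 12 mm of the cell's centre along and across the row (((x of pad_neck_bottle in the frame of old_rack between 0.065 and 0.085 m and x of neck_bottle_mid in the frame of new_rack between 0.063 and 0.087 m) or (x of pad_neck_bottle in the frame of old_rack between 0.015 and 0.035 m and x of neck_bottle_mid in the frame of new_rack between 0.013 and 0.037 m) or (x of pad_neck_bottle in the frame of old_rack between -0.035 and -0.015 m and x of neck_bottle_mid in the frame of new_rack between -0.037 and -0.013 m) or (x of pad_neck_bottle in the frame of old_rack between -0.085 and -0.065 m and x of neck_bottle_mid in the frame of new_rack between -0.087 and -0.063 m)) and y of neck_bottle_mid in the frame of new_rack between -0.012 and 0.012 m and z of neck_bottle_mid in the frame of new_rack between 0.04 and 0.048 m and angle between each of neck_bottle_mid, jar_mid, square_bottle_mid, footed_tube_mid's own z axis and vertical below 0.1 rad and linear speed of each of neck_bottle, jar, square_bottle, footed_tube below 0.02 m/s and ((x of pad_jar in the frame of old_rack between 0.065 and 0.085 m and x of jar_mid in the frame of new_rack between 0.063 and 0.087 m) or (x of pad_jar in the frame of old_rack between 0.015 and 0.035 m and x of jar_mid in the frame of new_rack between 0.013 and 0.037 m) or (x of pad_jar in the frame of old_rack between -0.035 and -0.015 m and x of jar_mid in the frame of new_rack between -0.037 and -0.013 m) or (x of pad_jar in the frame of old_rack between -0.085 and -0.065 m and x of jar_mid in the frame of new_rack between -0.087 and -0.063 m)) and y of jar_mid in the frame of new_rack between -0.012 and 0.012 m and z of jar_mid in the frame of new_rack between 0.03 and 0.038 m and ((x of pad_square_bottle in the frame of old_rack between 0.065 and 0.085 m and x of square_bottle_mid in the frame of new_rack between 0.063 and 0.087 m) or (x of pad_square_bottle in the frame of old_rack between 0.015 and 0.035 m and x of square_bottle_mid in the frame of new_rack between 0.013 and 0.037 m) or (x of pad_square_bottle in the frame of old_rack between -0.035 and -0.015 m and x of square_bottle_mid in the frame of new_rack between -0.037 and -0.013 m) or (x of pad_square_bottle in the frame of old_rack between -0.085 and -0.065 m and x of square_bottle_mid in the frame of new_rack between -0.087 and -0.063 m)) and y of square_bottle_mid in the frame of new_rack between -0.012 and 0.012 m and z of square_bottle_mid in the frame of new_rack between 0.035 and 0.043 m and ((x of pad_footed_tube in the frame of old_rack between 0.065 and 0.085 m and x of footed_tube_mid in the frame of new_rack between 0.063 and 0.087 m) or (x of pad_footed_tube in the frame of old_rack between 0.015 and 0.035 m and x of footed_tube_mid in the frame of new_rack between 0.013 and 0.037 m) or (x of pad_footed_tube in the frame of old_rack between -0.035 and -0.015 m and x of footed_tube_mid in the frame of new_rack between -0.037 and -0.013 m) or (x of pad_footed_tube in the frame of old_rack between -0.085 and -0.065 m and x of footed_tube_mid in the frame of new_rack between -0.087 and -0.063 m)) and y of footed_tube_mid in the frame of new_rack between -0.012 and 0.012 m and z of footed_tube_mid in the frame of new_rack between 0.041 and 0.049 m); the robot touches nothing.
It fails at once if a bottle tips over (leans more than 0.7 rad) (angle between any of neck_bottle_mid, jar_mid, square_bottle_mid, footed_tube_mid's own z axis and vertical above 0.7 rad).
It also fails if it takes over 118 s, if anything falls off the work surface, if the arm or the gripper's body presses on something with over 40 N, if the wrist force passes 120 N, or if a joint passes its speed limit or range.

## Working session

There is one attempt and no reset: what is moved stays moved. The work goes in short steps, each a Python script; the robot and the scene stay as the last script left them, time stands still between calls to the robot, and variables do not carry over. Pictures are saved under pics/ and viewed, at most 14 in all, crops included, and the job is handed in when it is done.

```bash
mkdir -p pics; python3 - <<'E'
from cell import bot
import cv2,numpy as np
np.set_printoptions(precision=4,suppress=True)
for c in ["top","side"]:
    im=bot.camera(c); cv2.imwrite(f"pics/{c}0.png",im[:,:,::-1])
    k=bot.calibration(c); print(c,k["mtx"],k["extrinsics"])
    for t in ["neck_bottle_mid","jar_mid","square_bottle_mid","footed_tube_mid","old_rack","new_rack"]:
        print(t,[(np.round(d["bbox"]).tolist(),round(d["confidence"],2)) for d in bot.search_frame(c,t)][:4])
print(bot.calibration("wrist"),bot.read_tool_rot(),bot.read_clock())
E
```

```text
top [[413.9371   0.     316.3393]
 [  0.     413.9371 200.1014]
 [  0.       0.       1.    ]] [[ 0.0245 -0.9997  0.0043 -0.0272]
 [-0.9819 -0.0249 -0.188   0.5297]
 [ 0.188   0.0004 -0.9822  0.9639]
 [ 0.      0.      0.      1.    ]]
neck_bottle_mid [([387.0, 164.0, 17.0, 17.0], 0.74), ([405.0, 248.0, 14.0, 14.0], 0.62), ([400.0, 199.0, 15.0, 16.0], 0.49)]
jar_mid [([362.0, 211.0, 15.0, 13.0], 0.76)]
square_bottle_mid [([383.0, 202.0, 17.0, 18.0], 0.72)]
footed_tube_mid [([419.0, 192.0, 17.0, 21.0], 0.51)]
old_rack [([357.0, 189.0, 95.0, 39.0], 0.72)]
new_rack [([186.0, 185.0, 102.0, 28.0], 0.96)]
side [[381.8123   0.     316.3086]
 [  0.     381.8123 202.5114]
 [  0.       0.       1.    ]] [[ 0.7781 -0.6279 -0.0164 -0.4044]
 [-0.4846 -0.5835 -0.6517  0.2914]
 [ 0.3996  0.5151 -0.7583  0.578 ]
 [ 0.      0.      0.      1.    ]]
neck_bottle_mid [([422.0, 234.0, 25.0, 41.0], 0.67), ([353.0, 328.0, 21.0, 34.0], 0.67), ([399.0, 278.0, 29.0, 31.0], 0.58)]
jar_mid [([348.0, 252.0, 18.0, 32.0], 0.73)]
square_bottle_mid [([373.0, 264.0, 24.0, 36.0], 0.63)]
footed_tube_mid [([425.0, 292.0, 26.0, 33.0], 0.84)]
old_rack [([336.0, 261.0, 146.0, 95.0], 0.74)]
new_rack [([228.0, 136.0, 86.0, 67.0], 0.66)]
{'mtx': array([[331.1699,   0.    , 319.6908],
       [  0.    , 331.1699, 194.3145],
       [  0.    ,   0.    ,   1.    ]]), 'hand_eye': array([[ 0.0005, -0.9443, -0.329 ,  0.0864],
       [ 1.    ,  0.0003,  0.0007, -0.0012],
       [-0.0005, -0.329 ,  0.9443, -0.1421],
       [ 0.    ,  0.    ,  0.    ,  1.    ]])} [ 0.      0.9826  0.1858 -0.    ] 0.7
```

```bash
python3 - <<'E'
import cv2
a=cv2.imread("pics/top0.png")[120:300,170:490]; cv2.imwrite("pics/t1.png",cv2.resize(a,(800,450),interpolation=cv2.INTER_CUBIC))
a=cv2.imread("pics/side0.png")[110:390,200:520]; cv2.imwrite("pics/s1.png",cv2.resize(a,(640,560),interpolation=cv2.INTER_CUBIC))
E
```

```text
(no output)
```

View pics/t1.png

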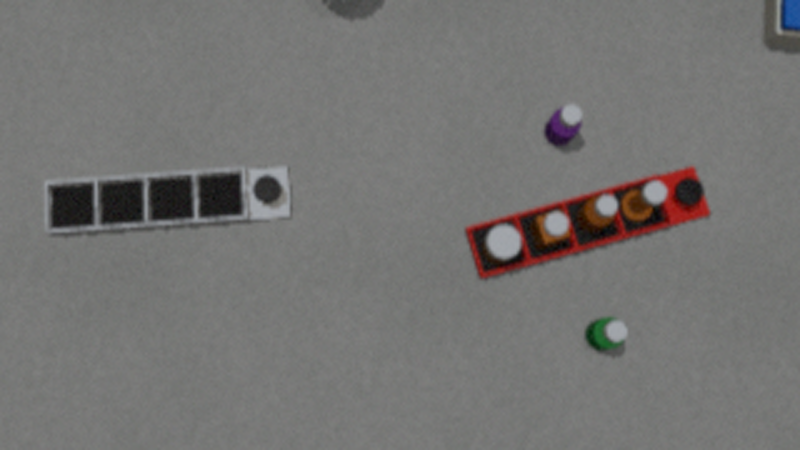

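View pics/s1.png

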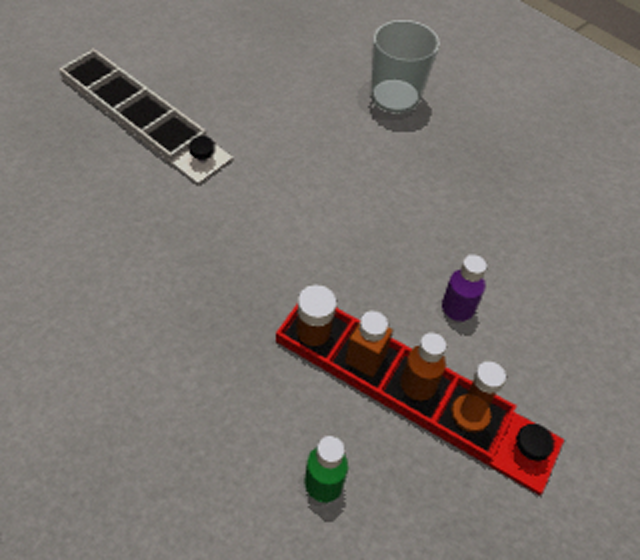

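The top view puts the order from the red knob as footed tube, neck bottle, square bottle, jar. The red knob is at full-image pixel ~(446,196), and the aluminium rack's cells run left from its knob at ~(277,196). The purple and green look-alikes stand clear on either side of the red row. Next I'll take wrist views above each rack.

```bash
cat > h.py <<'E'
from cell import bot
import numpy as np, cv2
from scipy.spatial.transform import Rotation as R
np.set_printoptions(precision=4,suppress=True)
def down(yaw): return np.array([0,np.cos(yaw/2),np.sin(yaw/2),0])   # tool x at angle yaw, z down
def rot(q): return R.from_quat(np.r_[q[1:],q[0]]).as_matrix()
def wrist_T():
    p,q=bot.read_position(),bot.read_tool_rot(); T=np.eye(4); T[:3,:3]=rot(np.array(q)); T[:3,3]=p
    return T@bot.calibration("wrist")["hand_eye"]           # camera -> world
def back(uv,z,T,K):
    d=T[:3,:3]@np.linalg.solve(K,np.r_[uv,1.]); return (T[:3,3]+d*(z-T[2,3])/d[2])[:2]
def top_T(): return np.linalg.inv(bot.calibration("top")["extrinsics"])
capz=dict(footed_tube_mid=.076,neck_bottle_mid=.073,square_bottle_mid=.064,jar_mid=.052)
E
python3 - <<'E'
from h import *
K=bot.calibration("top")["mtx"];T=top_T()
f=lambda u,v,z:back([u/2.5+170,v/2.5+120],z,T,K)
for n,(a,b) in dict(old=((503,247),(690,191)),new=((72,205),(268,190))).items():
    pa,pb=f(*a,.008),f(*b,.03); 
    if n=="old": pa=f(503,240,.06)
    print(n,pa,pb,np.linalg.norm(pb-pa)); c=(pa+pb)/2
    bot.move_pose([c[0]+.04,c[1],.24],down(0)); bot.wait(.3)
    Tw=wrist_T(); im=bot.camera("wrist"); np.save(f"pics/{n}T.npy",Tw)
    cv2.imwrite(f"pics/{n}w.png",im[:,:,::-1])
    for t in list(capz)+[f"{n}_rack"]:
        print(t,[(np.round(d["bbox"]).tolist(),round(d["confidence"],2)) for d in bot.search_frame("wrist",t)][:3])
print(bot.read_clock(),bot.read_joint_positions())
for n in ["old","new"]:
    a=cv2.imread(f"pics/{n}w.png"); cv2.imwrite(f"pics/{n}w1.png",cv2.resize(a[50:350,120:520],(800,600),interpolation=cv2.INTER_CUBIC))
E
```

```text
old [ 0.4927 -0.1471] [ 0.5518 -0.3388] 0.20058716533908272
footed_tube_mid [([346.0, 161.0, 32.0, 47.0], 0.57)]
neck_bottle_mid [([272.0, 93.0, 31.0, 36.0], 0.93), ([306.0, 176.0, 29.0, 45.0], 0.84), ([314.0, 257.0, 23.0, 53.0], 0.61)]
square_bottle_mid [([265.0, 189.0, 25.0, 42.0], 0.85)]
jar_mid [([217.0, 205.0, 36.0, 39.0], 0.87), ([339.0, 154.0, 46.0, 45.0], 0.66), ([346.0, 164.0, 31.0, 43.0], 0.44)]
old_rack [([210.0, 138.0, 215.0, 93.0], 0.79), ([262.0, 185.0, 30.0, 47.0], 0.68)]
new [0.5258 0.2854] [0.5421 0.0843] 0.20181213957256477
footed_tube_mid []
neck_bottle_mid []
square_bottle_mid [([625.0, 197.0, 14.0, 31.0], 0.63), ([572.0, 203.0, 36.0, 36.0], 0.27)]
jar_mid [([576.0, 214.0, 64.0, 41.0], 0.74)]
new_rack [([210.0, 156.0, 214.0, 69.0], 0.94)]
8.125 [ 0.1892  0.4202 -0.0302  1.1204 -0.     -2.9524]
```

View pics/oldw1.png

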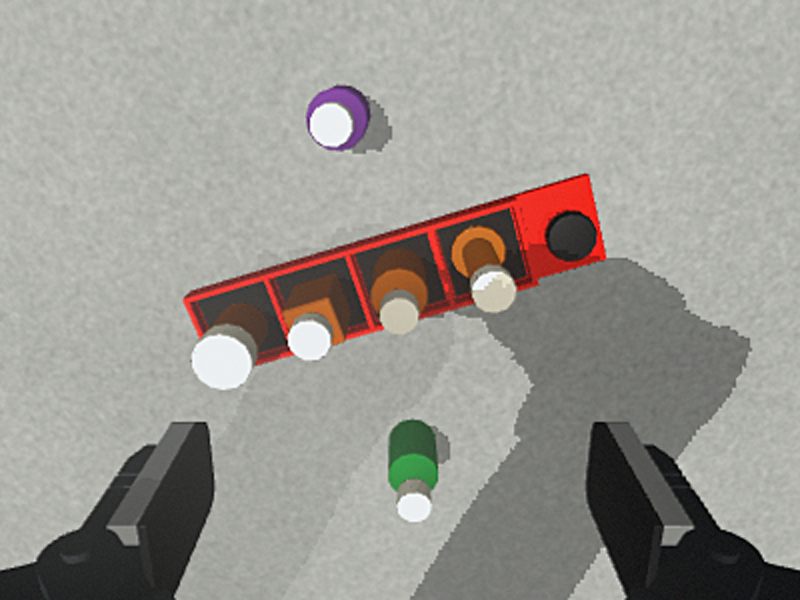

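View pics/neww1.png

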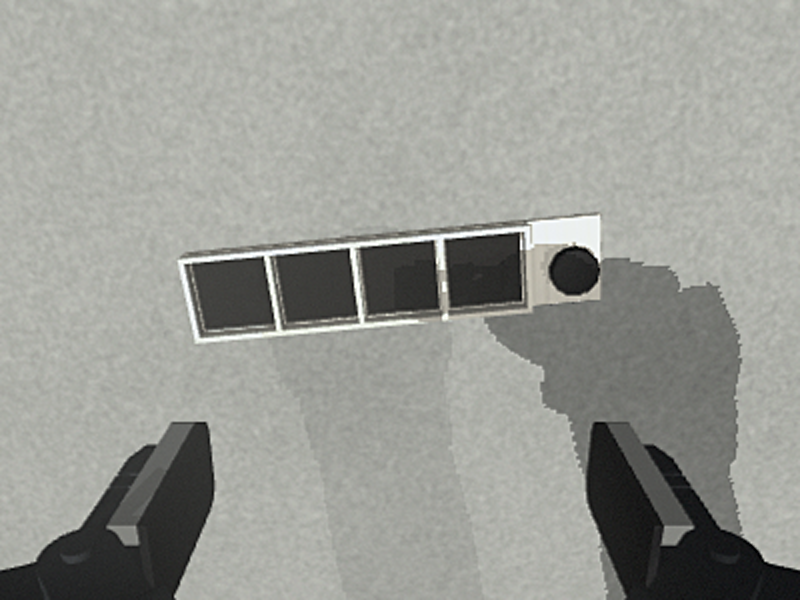

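The red view (2x crop) shows the caps at (222,361), (309,340), (399,316) and (496,292), with the knob at (572,236). In the aluminium view the rack's outer top corners are at (180,262), (530,226), (532,311) and (197,342), with the knob at (575,271).

```bash
cat > fit.py <<'E'
from h import *
from scipy.optimize import least_squares
import json
K=bot.calibration("wrist")["mtx"]
def fit(n,model,px):
    T=np.load(f"pics/{n}T.npy"); P=np.array([back([u/2+120,v/2+50],m[2],T,K) for m,(u,v) in zip(model,px)])
    M=np.array(model)[:,:2]
    g=lambda p:M@np.array([[np.cos(p[2]),np.sin(p[2])],[-np.sin(p[2]),np.cos(p[2])]])+p[:2]
    s=least_squares(lambda p:(g(p)-P).ravel(),[.53,P[:,1].mean(),-1.5]); print(n,s.x,"res mm",1e3*(g(s.x)-P).ravel()); return s.x
o=fit("old",[(-.1235,.0265,.016),(.1015,.0265,.016),(.1015,-.0265,.016),(.124,0,.03)],[(189,301),(521,200),(536,285),(572,236)])
n=fit("new",[(-.1235,.0265,.016),(.1015,.0265,.016),(.1015,-.0265,.016),(-.1235,-.0265,.016),(.124,0,.03)],[(180,262),(530,226),(532,311),(197,342),(575,271)])
T=np.load("pics/oldT.npy"); c,s=np.cos(o[2]),np.sin(o[2]); B={}
for k,uv,z in [("tube",(496,292),.082),("neck",(399,316),.08),("square",(309,340),.07),("jar",(222,361),.06)]:
    p=back([uv[0]/2+120,uv[1]/2+50],z,T,K); d=p-o[:2]; B[k]=p.tolist(); print(k,p,"in rack mm",1e3*np.array([c*d[0]+s*d[1],-s*d[0]+c*d[1]]))
json.dump(dict(old=list(o),new=list(n),B=B),open("est.json","w"))
for r in (o,n):
    for dy in (0,np.pi):
        for x in (.075,-.075):
            p=[r[0]+x*np.cos(r[2]),r[1]+x*np.sin(r[2]),.03]; print(r[2]+dy,bot.solve_ik(p,down(r[2]+dy)))
E
python3 fit.py
```

```text
old [ 0.5199 -0.225  -1.2773] res mm [-3.2079 19.0903  1.8112 -4.2863  1.3362 -7.8472  0.0605 -6.9568]
new [ 0.5349  0.2017 -1.4662] res mm [-0.2369 14.4698  1.8987 -8.6682  0.8021 -9.6491 -2.6463 13.7133  0.1824
 -9.8659]
tube [ 0.5416 -0.2886] in rack mm [67.1359  2.3806]
neck [ 0.5285 -0.2419] in rack mm [18.6826  3.2858]
square [ 0.5113 -0.1958] in rack mm [-30.4727   0.2356]
jar [ 0.4947 -0.1472] in rack mm [-81.7963  -1.5651]
-1.2773311350148941 [-0.6208  0.6396 -0.2443  0.6869  0.     -2.485 ]
-1.2773311350148941 [-0.44    0.5018 -0.5149  0.5541  0.     -2.3043]
1.864261518574899 [-0.6208  0.6396 -0.2443  0.6869  0.      0.6566]
1.864261518574899 [-0.44    0.5018 -0.5149  0.5541  0.      0.8373]
-1.4661789865794015 [ 0.0976  0.5525 -0.4167  0.6016  0.     -1.5778]
-1.4661789865794015 [ 0.3588  0.6065 -0.3102  0.654   0.     -1.3166]
1.6754136670103916 [ 0.0976  0.5525 -0.4167  0.6016  0.      1.5638]
1.6754136670103916 [ 0.3588  0.6065 -0.3102  0.654   0.      1.825 ]
```

```bash
sed -i 's/-\.1235/-.1015/g' fit.py; python3 fit.py | head -6
```

```text
old [ 0.5177 -0.22   -1.2663] res mm [-0.1602  2.993   0.6305  1.334   0.3273 -2.7845 -0.7977 -1.5424]
new [ 0.534   0.2104 -1.4662] res mm [ 1.1453  1.3416  0.9776  0.0827 -0.1192 -0.8966 -1.2642  0.5866 -0.7394
 -1.1143]
tube [ 0.5416 -0.2886] in rack mm [72.5882  2.2018]
neck [ 0.5285 -0.2419] in rack mm [24.1477  3.6404]
square [ 0.5113 -0.1958] in rack mm [-25.0382   1.1315]
```

```bash
cat > mv.py <<'E'
from h import *
import json
E=json.load(open("est.json")); o,n=E["old"],E["new"]
cell=dict(tube=.075,neck=.025,square=-.025,jar=-.075)
gz=dict(tube=.027,neck=.022,square=.022,jar=.032)
def move(k):
    z=gz[k]; p=np.array(E["B"][k]); qo,qn=down(o[2]+np.pi),down(n[2]+np.pi)
    bot.set_gripper(.85,grasp_force=35)
    bot.move_pose([*p,.16],qo)
    print(k,"down hit",bot.move_linear([*p,z],speed=.12,until_force=8))
    bot.set_gripper(0); w=bot.read_gripper_width(); print("width mm",85*w,"force",bot.read_finger_force())
    bot.move_linear([*p,z+.13],speed=.15); print("lifted width",85*bot.read_gripper_width(), bot.read_ft_force())
    t=np.array(n[:2])+cell[k]*np.array([np.cos(n[2]),np.sin(n[2])])
    bot.move_pose([*t,z+.13],qn)
    bot.move_linear([*t,z+.03],speed=.15)
    print("place hit",bot.move_linear([*t,z+.001],speed=.05,until_force=6),bot.read_position()[2]-z)
    bot.set_gripper(min(1,w+.3)); bot.move_linear([*t,.16],speed=.15); print("clock",bot.read_clock())
def look(name):
    np.save(f"pics/{name}T.npy",wrist_T()); im=bot.camera("wrist"); cv2.imwrite(f"pics/{name}w.png",im[:,:,::-1])
E
python3 - <<'E'
from mv import *
move("tube")
bot.move_pose([n[0]+.04,n[1],.24],down(0)); bot.wait(.2); look("chk1")
E
```

```text
tube down hit False
width mm 18.321336428481818 force 34.1331222653389
lifted width 18.085102399589232 [ 0.1889 -0.0499 -1.009 ]
place hit True 0.00031810618861511514
clock 18.6333
```

View pics/chk1w.png

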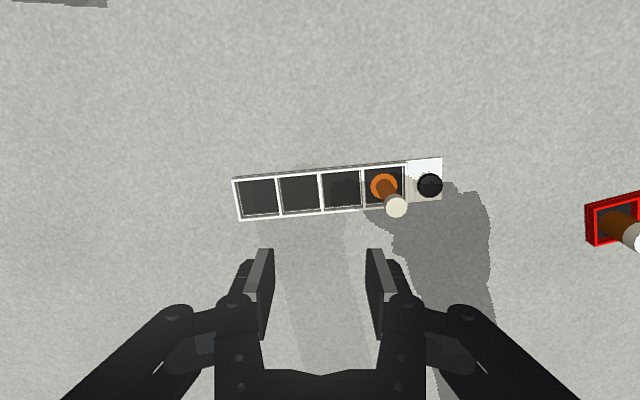

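The tube stands upright with its foot at about (384,186), centred in the cell next to the aluminium knob at (429,185). The same routine will do for the others.

```bash
python3 - <<'E'
from mv import *
for k in ["neck","square","jar"]:
    move(k)
    if 85*bot.read_gripper_width()<5: break
bot.move_pose([n[0]+.04,n[1],.24],down(0)); bot.wait(.3); look("chk2")
E
python3 -c "
import cv2
a=cv2.imread('pics/chk2w.png')[120:270,200:480]; cv2.imwrite('pics/c2.png',cv2.resize(a,(784,420),interpolation=cv2.INTER_CUBIC))"
```

```text
neck down hit False
width mm 29.816285787147176 force 34.53609848234919
lifted width 29.764711104516437 [ 0.1755  0.8797 -0.6737]
place hit True 0.0005800042778145165
clock 33.225
square down hit False
width mm 27.886993334815624 force 35.34499168395996
lifted width 27.437915939597715 [-0.7807 -0.2934 -0.333 ]
place hit True 0.00047210030383006835
clock 42.2
jar down hit False
width mm 31.20511478307103 force 34.397134326864034
lifted width 31.78549206822427 [-0.3609  0.1513 -0.3672]
place hit True 0.0005518469943772281
clock 51.0
```

View pics/c2.png

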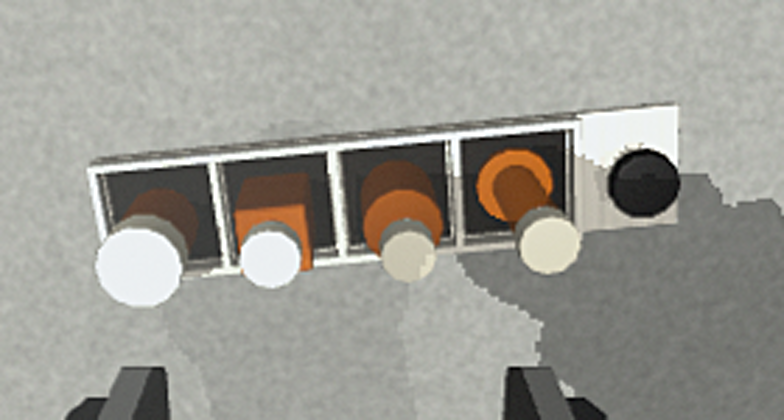

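All four bottles stand upright in the right order, with cap tops at crop pixels (141,267), (270,256), (408,254) and (549,247). I'll check their offsets from the cell centres.

```bash
python3 - <<'E'
from mv import *
K=bot.calibration("wrist")["mtx"];T=np.load("pics/chk2T.npy");c,s=np.cos(n[2]),np.sin(n[2])
for k,(u,v),z in [("tube",(549,247),.082),("neck",(408,254),.08),("square",(270,256),.07),("jar",(141,267),.06)]:
    d=back([u/2.8+200,v/2.8+120],z,T,K)-n[:2]; print(k,1e3*np.array([c*d[0]+s*d[1]-cell[k],-s*d[0]+c*d[1]]))
E
```

```text
tube [-1.7097 -0.5912]
neck [-0.6083  1.0752]
square [-0.0564  1.3949]
jar [-0.0466 -1.9529]
```

All offsets are within 2 mm, against the 12 mm allowed, so I'm handing in.

```bash
python3 -c "
from cell import bot
print(bot.close_job(), bot.read_clock())"
```

```text
the job is handed in; nothing more can be done
the job is handed in; nothing more can be done
```

All four bottles stand upright in the aluminium rack in the right order from the knob (footed tube, neck bottle, square bottle, jar), each measured within about 2 mm of its cell centre. The job was handed in at roughly 52 s of the 118 s allowed; no verdict was returned.

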